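# Cock the sprung clamp, load a lens barrel, trip the clamp onto it

## Task

Clamp the lens barrel in the V-nest of the inspection fixture: draw the sprung clamp arm back by its upright post until the hidden catch holds it by itself and let go of it, without forcing it hard into the rubber stop just behind the catch. Then stand the barrel in the open nest, and finally press the trigger and let it go, so that the arm swings in and holds the barrel fully home and upright in the V. Leave the adapter ring, the screwdriver and the lens cap where they are.

Things in the scene. Friction and masses are not known exactly. Their poses are not given: they have to be found in the camera images.
- fixture: Fixed dark steel plate 280 x 250 x 12 mm carrying a drum (diameter 152 mm, top 35 mm above the bench). Origin: on the drum's and clamp arm's vertical pivot axis, at bench height; z up. The plate spans x -169 to 111, y -121 to 129 mm. The arm lies on its -x side, the V-nest at -x +y, the trigger at x +85 mm.
- handle (a point): Grip point on the axis of the upright steel post (diameter 16 mm, 48 to 98 mm above the bench) on the clamp arm, 75 mm above the bench and 140 mm from the pivot axis. The arm is a flat bar 14 mm wide, top 48 mm above the bench (hub 54 mm); a rubber toe on its side at 100 mm radius bears on the barrel.
- clamp_arm (a joint): Clamp arm angle, rad: 0 swung in (as found, toe in the nest), growing counter-clockwise from above as it is drawn back. The arm points at pi - 0.60 + value about z from the fixture's x. With the barrel home it reads about 0.15. A spring of 0.5 N m/rad pulls it in (about 3 N at the post at 0, 7 N at 1.0 rad); damper 0.35 N m s/rad. Short of the catch it swings back if let go.
- pivot (a point): Centre of the drum's top, on the pivot axis, 35 mm above the bench. The catch hidden in the drum holds the arm at an angle set differently each time, anywhere from 0.74 to 1.16 rad. Riding over it, in the last 0.35 rad, adds about 1 N at the post, then takes about 1 N off just before it drops in. A hidden rubber stop follows about 0.03 rad (5 mm at the post) behind the catch.
- stop_buffer (a joint): How far the arm pushes in the hidden rubber stop, m: 0 untouched, 0.003 is too hard (about 24 N on the stop, 11 N at the post on top of the spring's pull). Once the arm meets it the force at the post rises by about 1.6 N per mm, which tells that the catch is passed: then ease back and let go.
- barrel: The loose lens barrel to be clamped, an upright aluminium cylinder of diameter 34 mm and height 72 mm with a narrow brass thread (diameter 24 mm, 8 mm high) on top, a thin black band near the foot, about 0.16 kg. Origin: centre of its underside, z along its axis. It stands on the bench to the left or right of the fixture.
- nest_seat (a point): Where the barrel's origin is when fully home, on the plate's top, 12 mm above the bench; axes as the fixture's. The V is two aluminium walls 8 mm thick, 32 mm long, tops 45 mm above the bench, at 45 degrees either side of the arm's pushing direction (1.12 rad about z from the fixture's x). Set the barrel down home or up to 10 mm short of it against that direction: the arm pushes it home.
- trigger_top (a point): Centre of the top of the trigger, an aluminium push pad 24 x 32 mm on the +x side of the drum, its top 54 mm above the bench when not pressed.
- trigger (a joint): How far the trigger is pressed down, in m: 0 up, 0.011 at its hard end. A spring returns it. With the arm on the catch it lets the arm go when pressed 6 to 10 mm, under about 3 N.
- adapter: Bystander: short dark steel ring, outer diameter 48 mm, 30 mm high, on the bench on the other side of the fixture from the barrel. Origin at the centre of its underside.
- driver: Bystander: a screwdriver with black handle, 160 mm long, lying on the bench on the right. Origin at its middle.
- cap: Bystander: a flat black lens cap, diameter 44 mm, 14 mm high, on the bench on the left. Origin at the centre of its underside.

How it is judged (in metres and radians):
On the way, in this order (a step that is already met when the one before it is completed fails the run):
1. the clamp arm is held drawn back by its catch, nothing touched by the fingers (value of joint clamp_arm above 0.68 rad and velocity of joint clamp_arm between -0.05 and 0.05 rad/s and contact force between the fingers and anything else below 0.5 N), for 0.2 s.
2. the barrel stands in the nest, within 15 mm of home, let go of, with the arm still held back (all of step 1 and distance between barrel and nest_seat below 0.015 m and angle between barrel's own z axis and vertical below 0.08 rad), for 0.2 s.
At the end, for the whole second after the job is handed in: The barrel stands upright (within 0.06 rad) and at rest, its foot within 4 mm of the fully home point in the V, the clamp arm resting on it (0.10 to 0.20 rad), the trigger back up (under 2 mm) (distance between barrel and nest_seat below 0.004 m and angle between barrel's own z axis and vertical below 0.06 rad and value of joint clamp_arm between 0.1 and 0.2 rad and value of joint trigger below 0.002 m and linear speed of barrel below 0.01 m/s); the robot touches nothing.
It fails at once if the arm is forced into its stop: the rubber is pushed in by more than 3 mm (value of joint stop_buffer above 0.003 m).
It fails at once if the barrel is tipped by more than 0.5 rad (angle between barrel's own z axis and vertical above 0.5 rad).
It fails at once if the adapter is shifted by more than 20 mm (distance of adapter from where it was at the start of the episode above 0.02 m).
It fails at once if the driver is shifted by more than 20 mm (distance of driver from where it was at the start of the episode above 0.02 m).
It fails at once if the cap is shifted by more than 20 mm (distance of cap from where it was at the start of the episode above 0.02 m).
It also fails if it takes over 64 s, if anything falls off the work surface, if the arm or the gripper's body presses on something with over 40 N, if the wrist force passes 120 N, or if a joint passes its speed limit or range.

## Robot

A 6-joint arm with a two-finger parallel gripper is mounted at the origin on the work surface. World frame = base frame: x ahead of the robot, y to its left, z up, the work surface at z = 0. Lengths are in mm, angles in degrees, forces in N, time in s.
With the tool pointing down it reaches from about 300 to 850 mm from the base axis. Payload 4.2 kg.
Tool frame: the origin (TCP) lies at the very end of the fingers, on their centre line; the grasp point (between the pads) lies ctrl.grasp_offset behind it (ctrl.grasp_offset is the distance from the TCP to the grasp point, in mm); y points along the fingers, x is the direction in which the jaws open and shut, and the axes are right-handed (so a half turn about y gives the same grasp; the last joint's range is limited). The gripper opens to 91 mm and grips with 3 to 60 N. Pads are 32 mm wide; open, the fingers measure 118 mm over their backs; the gripper's body (76 mm by 178 mm) begins 60 mm behind the grasp point.
Start: joints at [69.099, 18.312, 89.639, -0, 72.044, -1.146], TCP at [194.358, 541.173, 213.976] pointing down, gripper open.
Joint ranges: [-177.97, 177.97], [-48.28, 115.42], [12.27, 149.76], [-77.06, 257.06], [2.81, 150.46], [-146.56, 146.56]. Speed limits (degrees/s): [147.25, 147.25, 180, 180, 180, 180].

## Interface

Orientations are given as [roll, pitch, yaw] about the fixed x, y, z axes, in that order (R = Rz(yaw) Ry(pitch) Rx(roll)).
In Python, from station import ctrl gives the robot as it stands.
- The arm moves only by the shell command python3 -m pendant 'ROWS'. ROWS is JSON, a list that holds one entry, the list of rows, each a list of 5 numbers: the finger opening in mm, from 0 to 91.2, then the shift along the tool's x, y, z in mm, then the turn about the tool's y in rad. In form: [[[gripper, x, y, z, spin], ...]]. A call has 1 to 10 rows; each row shifts and turns the commanded pose from where the row before left it, along the tool's axes as they then stand; what a row does not reach is not made up. A row lasts 1/12 s, in which the tool goes at most 41.7 mm and 7.16 degrees, less where a joint would pass 70% of its speed; a pose out of reach is approached as far as the arm can. A call is refused whole if a number of a shift passes 41.7 or a number of a turn 0.125, either way. A call with a gripper value outside its range is refused whole. The fingers move at their own pace and stop on an object; the grip force is fixed at half the most. Time passes only in rows, so rows that do not move let the fingers close. It gives the time, the measured TCP pose, the force and the opening at its end, in the units of the state.
- ctrl.sense(): the state, without advancing time (a new reading comes with each control period).
- ctrl.camera(name): name is "scene" or "top" or "wrist"; returns a dict with "pixels" (400x640x3 uint8, red, green, blue), "range_z" (400x640 float32, mm along the optical axis (not along the pixel's ray), 0 where there is no reading), "fov_y" (degrees; the focal length in pixels is half the picture's height over the tangent of half this angle, whatever the lens; pixels are square), "cx", "cy" (the principal point, pixels), "rvec" (rotation vector, rad) and "tvec" (3), from world to camera coordinates, as OpenCV has them. Camera axes: x right, y down, z forward; pixel columns grow to the right and rows downward; lengths in mm; the calibration is good to about 2 mm. A picture is of the moment at which its call begins.
- ctrl.finish_job(): hands the job in, once; it reports no verdict.
The state is a dict: "time_s": time; "qpos": joint angles; "qvel": joint speeds; "tau": joint torques, N m; "tcp_pos": TCP position; "orientation": TCP orientation; "force": force on the tool from outside, world axes, zero at the start; "wrist_torque": the same for the moment, N m; "width": finger opening in mm.
Only numpy, scipy, OpenCV 4.12 (cv2) and the standard library are available. Lean on these libraries where they do the work, as an engineer would, in place of code of your own. Each camera call takes 0.05 s, during which the arm holds its last target.

## Working session

There is one attempt and no reset: what is moved stays moved. The work goes in short steps, Python scripts to look and compute and a shell command to move; the robot and the scene stay as the last step left them, time stands still between calls to the robot, and variables do not carry over. Pictures are saved under pics/ and viewed, and the job is handed in when it is done.

```bash
ls; mkdir -p pics; python3 - <<'E'
from station import ctrl
import cv2
s=ctrl.sense();print({k:s[k] for k in("time_s","tcp_pos","orientation","force","width")},ctrl.grasp_offset)
for n in("scene","top","wrist"):
    c=ctrl.camera(n);cv2.imwrite(f"pics/{n}0.png",c["pixels"][:,:,::-1]);print(n,c["fov_y"],c["cx"],c["cy"],c["rvec"],c["tvec"])
E
```

```text
pics
{'time_s': 0.0, 'tcp_pos': array([194.18820174, 540.6972598 , 213.11671433]), 'orientation': array([-89.99907149,   0.09994151,  70.2452574 ]), 'force': array([0.26625109, 0.65603915, 0.56603327]), 'width': 91.02713076157305} 18.8
scene 51.1064382780832 310.4873865347861 204.92195585453788 [ 1.75431097  1.47273094 -0.76170385] [ -95.53260167 -280.06565764 1412.73504149]
top 48.9442349397295 317.5906515456713 199.61916001917243 [ 2.19795657 -2.14924228  0.10439016] [-26.58619738 572.90574356 990.66422585]
wrist 63.09371163162441 317.7183741600655 193.66724387623188 [-2.3655571  -1.66322998 -0.24449953] [-574.0477007   -32.8373084   391.95055775]
```

View pics/scene0.png

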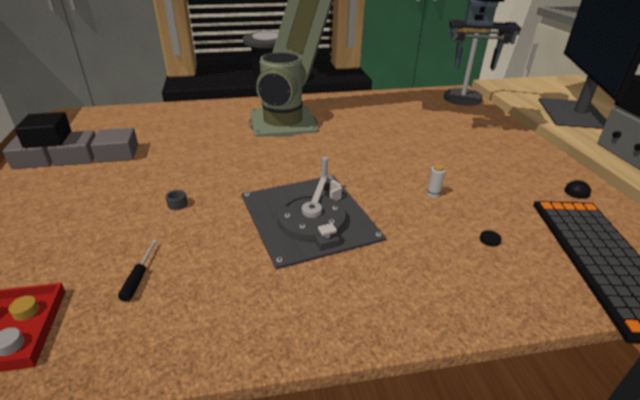

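View pics/top0.png

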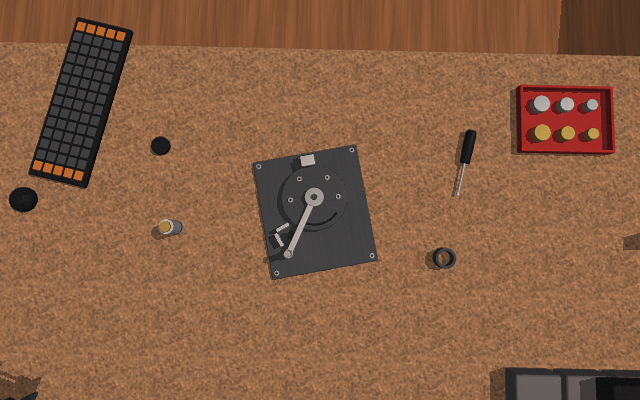

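View pics/wrist0.png

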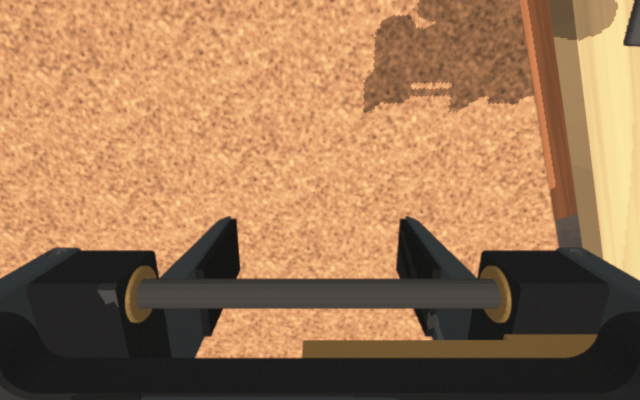

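The top view shows the plate around (315,212), hub at (314,197), post at (288,254), trigger at (307,160), barrel at (170,227), ring at (444,258), driver at (465,160) and cap at (160,145). The gripper is out of the way, so I'll measure now.

```bash
cat > h.py <<'E'
import numpy as np,cv2
from station import ctrl
def K(c):
    f=200/np.tan(np.radians(c["fov_y"])/2);return np.array([[f,0,c["cx"]],[0,f,c["cy"]],[0,0,1]])
def ray(c,u,v,z):
    R,_=cv2.Rodrigues(np.array(c["rvec"],float));t=np.array(c["tvec"],float)
    d=R.T@np.linalg.inv(K(c))@np.array([u,v,1.]);o=-R.T@t
    return o+d*(z-o[2])/d[2]
def proj(c,P):
    return cv2.projectPoints(np.array(P,float).reshape(-1,3),np.array(c["rvec"],float),np.array(c["tvec"],float),K(c),None)[0].reshape(-1,2)
E
python3 - <<'E'
from h import *
c=ctrl.camera("top");im=c["pixels"]
np.save("top.npy",im)
cv2.imwrite("pics/crop1.png",cv2.resize(im[140:290,245:385,::-1],None,fx=4,fy=4,interpolation=cv2.INTER_CUBIC))
cv2.imwrite("pics/crop2.png",cv2.resize(im[195:265,130:210,::-1],None,fx=7,fy=7,interpolation=cv2.INTER_CUBIC))
hsv=cv2.cvtColor(im,cv2.COLOR_RGB2HSV)
m=((hsv[...,1]<70)).astype(np.uint8)
m[:, :240]=0;m[:,395:]=0;m[:135]=0;m[295:]=0
m=cv2.morphologyEx(m,cv2.MORPH_CLOSE,np.ones((5,5)));m=cv2.morphologyEx(m,cv2.MORPH_OPEN,np.ones((5,5)))
cs=max(cv2.findContours(m,0,2)[0],key=cv2.contourArea)
P=np.array([ray(c,u,v,12)[:2] for u,v in cs[:,0]],np.float32)
r=cv2.minAreaRect(P);print("rect",r)
E
```

```text
rect ((548.4432373046875, -6.640045166015625), (278.5235595703125, 248.1520538330078), 11.544293403625488)
```

View pics/crop1.png

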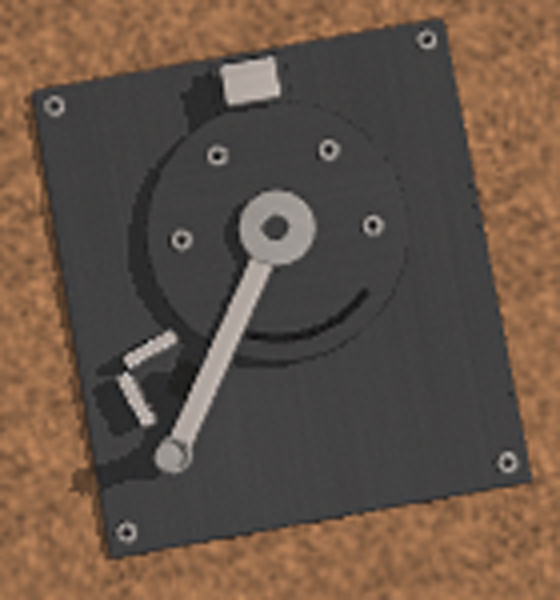

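View pics/crop2.png

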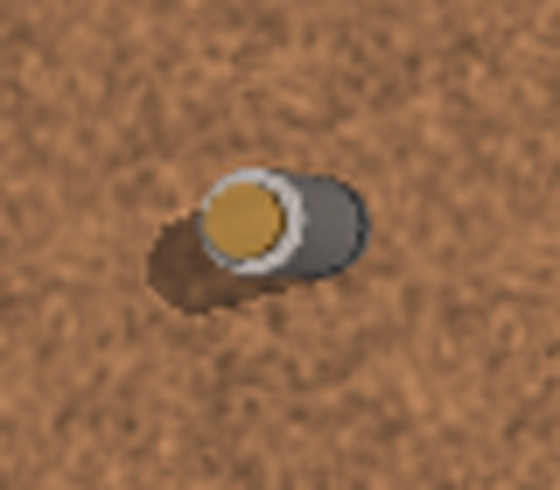

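Crop 1: hub at (277,228), post top (173,456), trigger pad (251,80), wall tops from about (125,361) to (177,338) and (123,375) to (152,425). Crop 2: brass top at (243,220), and the silver rim around it.

```bash
python3 - <<'E'
from h import *
c=ctrl.camera("top");im=c["pixels"]
f1=lambda U,V:((U+.5)/4-.5+245,(V+.5)/4-.5+140)
f2=lambda U,V:((U+.5)/7-.5+130,(V+.5)/7-.5+195)
S=[ray(c,*f1(*p),13)[:2] for p in[(54,105),(427,39),(508,461),(127,531)]]
S=np.array(S);print("screws",S.round(1),S.mean(0))
for i in range(4):
    d=S[(i+1)%4]-S[i];print(np.hypot(*d).round(1),np.degrees(np.arctan2(d[1],d[0])).round(2))
hub=ray(c,*f1(277,228),54);print("hub",hub)
post=ray(c,*f1(173,456),98);print("post",post,np.hypot(*(post-hub)[:2]),np.degrees(np.arctan2(*(post-hub)[1::-1])))
print("trig",ray(c,*f1(251,80),54))
for n,zr in(("brass",80),):
    print(n,ray(c,*f2(243,220),80),"rim",ray(c,*f2(253,221),72))
print("drumscrews",[ray(c,*f1(*p),36)[:2].round(1) for p in[(218,155),(329,150),(373,226),(181,240)]])
# walls
hsv=cv2.cvtColor(im,cv2.COLOR_RGB2HSV)
m=((im.min(2)>115)&(hsv[...,1]<60)).astype(np.uint8)
n,l,st,ce=cv2.connectedComponentsWithStats(m[140:290,245:385])
for i in range(1,n):
    if st[i,4]>8:
        pts=np.argwhere(l==i)[:,::-1]+[245,140]
        P=np.array([ray(c,u,v,45)[:2] for u,v in pts],np.float32)
        r=cv2.minAreaRect(P);print(st[i,4],ce[i]+[245,140],P.mean(0).round(1),np.round(r[0],1),np.round(r[1],1),round(r[2],1))
# trigger, cap etc by scene cam: brass centroid
s=ctrl.camera("scene")
for nm,cc,z in(("top",c,80),("scene",s,80)):
    h=cv2.cvtColor(cc["pixels"],cv2.COLOR_RGB2HSV)
    mm=((h[...,0]>18)&(h[...,0]<30)&(h[...,1]>120)&(h[...,2]>100)).astype(np.uint8)
    n,l,st,ce=cv2.connectedComponentsWithStats(mm)
    for i in range(1,n):
        if st[i,4]>8: print(nm,st[i],ce[i],ray(cc,*ce[i],z).round(1))
cv2.imwrite("pics/sc1.png",cv2.resize(s["pixels"][140:280,220:460,::-1],None,fx=3.3,fy=3.3,interpolation=cv2.INTER_CUBIC))
E
```

```text
screws [[ 651.7  128.6]
 [ 696.3  -91.3]
 [ 448.7 -142. ]
 [ 403.7   77.7]] [550.08319567  -6.73674982]
224.4 -78.52
252.8 -168.42
224.3 101.58
253.2 11.6
hub [577.40402125  -5.19684632  54.        ]
post [449.75587381  46.96422583  98.        ] 137.8942601876682 157.7735215530203
trig [661.62130607  11.53312541  54.        ]
brass [503.03759918 319.24513775  80.        ] rim [503.00826833 318.86003093  72.        ]
drumscrews [array([620.8,  29.9]), array([625.1, -34. ]), array([581.6, -60.2]), array([571.1,  49.9])]
11 [351.36363636 149.63636364] [688.9 -88.8] [689.2 -89.1] [7.  6.9] 0.9
135 [307.0962963  159.79259259] [662.9  12.4] [662.9  12.5] [22.8 31. ] 12.5
12 [258.25       165.83333333] [646.3 123.9] [646.5 123.9] [9.8 8.1] 46.3
14 [326.92857143 177.14285714] [623.8 -33.9] [624.1 -34.1] [9.2 9.1] 1.2
10 [299.  178.4] [619.4  29.8] [619.2  29.8] [6.9 9.1] 1.3
568 [304.67077465 216.79401408] [532.1  14.6] [520.1  22.7] [ 40.8 170.8] 64.8
14 [338.         195.85714286] [581.3 -60. ] [581. -60.] [9.2 9.1] 1.1
11 [290.09090909 199.54545455] [570.4  48.8] [570.5  49. ] [6.9 9.1] 1.3
44 [282.06818182 226.70454545] [508.3  65.2] [508.4  65.2] [ 6.7 31.3] 31.1
47 [278.63829787 239.42553191] [479.5  72.1] [479.4  72.1] [31.3  7.4] 30.8
12 [371.66666667 255.08333333] [ 449.1 -138.1] [ 449.3 -137.7] [9.  6.8] 0.6
11 [276.63636364 272.45454545] [405.8  74.3] [405.7  74.6] [6.6 6.8] 1.3
top [535 125  16  15 174] [542.52873563 131.97126437] [ 731.2 -512.    80. ]
top [562 126  13  14 138] [567.79710145 132.39855072] [ 731.5 -568.4   80. ]
top [588 128  11  11  91] [593.12087912 133.02197802] [ 731.4 -624.9   80. ]
scene [459  28  27   3  45] [470.62222222  29.48888889] [-835.9 1102.8   80. ]
scene [435 165   8   5  37] [438.40540541 166.94594595] [504.9 319.2  80. ]
scene [ 10 297  25  22 369] [ 21.80487805 306.93224932] [ 805.2 -498.9   80. ]
```

View pics/sc1.png

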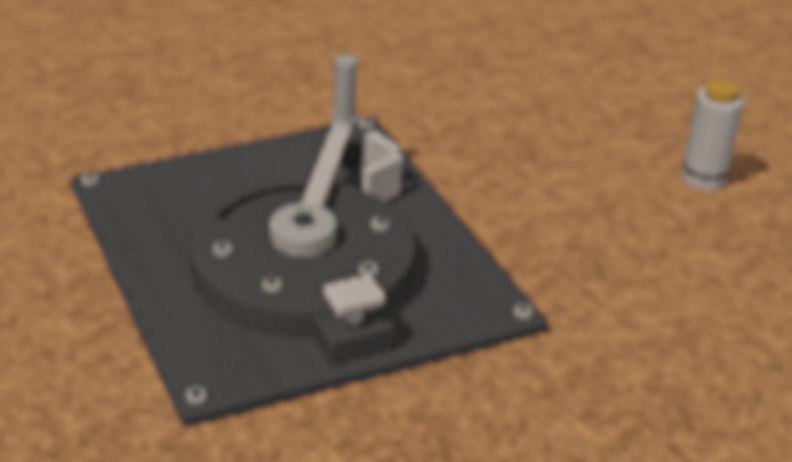

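Fixture yaw is about 11.6° and the pivot is at about (578,-5). That puts the post at about (449.5,48), the home seat at about (490,54), the trigger at about (662,12) and the barrel at about (503.5,319). The scene and top views agree. Moving over the post.

```bash
python3 -m pendant '[[[91,-23,0,-25,0],[91,-23,0,-25,0],[91,-23,0,-25,0],[91,-23,0,-25,0],[91,-23,0,-25,0],[91,-23,0,-25,0],[91,-23,0,-25,0],[91,-23,0,-25,0],[91,-23,0,-25,0],[91,-23,0,-25,0]]]'
python3 -m pendant '[[[91,-23,0,-25,0],[91,-23,0,-25,0],[91,-23,0,-25,0],[60,-23,0,-25,0],[45,-23,0,-25,0],[45,-23,0,-25,0],[45,0,0,0,0.05],[45,0,0,0,0]]]'
```

```text
time_s: 1.13
tcp_pos: [352.3, 238.7, 214.1]
orientation: [-90.0, -0.0, 70.3]
force: [0.6, 0.7, 0.3]
width: 91.2
time_s: 1.8
tcp_pos: [447.0, 58.1, 213.8]
orientation: [-90.0, -0.0, 67.1]
force: [-0.6, -0.1, 0.9]
width: 60.6
```

```bash
python3 -m pendant '[[[45,-8.3,0,-6.2,0],[45,0,25,0,0],[45,0,25,0,0],[45,0,25,0,0],[45,0,25,0,0],[45,0,0,0,0]]]'
python3 - <<'E'
from h import *
c=ctrl.camera("wrist");cv2.imwrite("pics/w1.png",c["pixels"][:,:,::-1])
c=ctrl.camera("top");cv2.imwrite("pics/t1.png",cv2.resize(c["pixels"][140:290,245:385,::-1],None,fx=4,fy=4,interpolation=cv2.INTER_CUBIC))
E
```

```text
time_s: 2.3
tcp_pos: [445.2, 49.7, 110.2]
orientation: [-89.5, 0.2, 67.5]
force: [-0.2, -0.2, -1.0]
width: 45.1
```

View pics/w1.png

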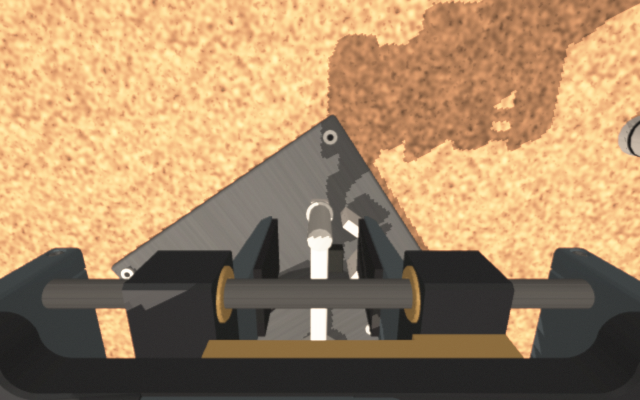

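The wrist view shows the post at column 318, centred between the fingers, with the arm bar straight down the picture. Next I'll check the post's position from this view against the settled pose.

```bash
python3 - <<'E'
from h import *
c=ctrl.camera("wrist");s=ctrl.sense();print(s["tcp_pos"],s["orientation"],s["force"])
print(ray(c,318,210,98), ray(c,319,213,98), proj(c,[449.5,48,98]))
E
```

```text
[449.6638858   49.9932538  114.99404608] [-9.00794899e+01 -4.42923828e-02  6.74703381e+01] [0.03132072 0.20975495 0.763125  ]
[435.06156001  55.37044202  98.        ] [437.09117903  55.19048172  98.        ] [[315.95084394 234.44416719]]
```

```bash
python3 - <<'E'
from h import *
c=ctrl.camera("wrist");im=c["pixels"][:,:,::-1].copy()
s=ctrl.sense();print(s["tcp_pos"],s["orientation"])
T=s["tcp_pos"]
for p in([449.5,48,98],[449.5,48,48],T):
    q=proj(c,p)[0];print(q);cv2.circle(im,(int(q[0]),int(q[1])),3,(0,0,255),1)
cv2.imwrite("pics/w2.png",im)
print(c["range_z"][205:250:5,318])
print(c["fov_y"],c["cx"],c["cy"],c["rvec"],c["tvec"])
c=ctrl.camera("top");cv2.imwrite("pics/t2.png",cv2.resize(c["pixels"][140:290,245:385,::-1],None,fx=4,fy=4,interpolation=cv2.INTER_CUBIC))
E
```

```text
[450.14589691  49.95451017 115.45950236] [-9.01533725e+01 -8.22171761e-02  6.74508566e+01]
[315.23596359 232.33685396]
[315.59628625 206.2265764 ]
[318.64080062 244.35418235]
[226.49805 217.02    208.58926 200.9128  201.75783   0.      203.79506
 204.6829  260.82715]
63.09371163162441 317.7183741600655 193.66724387623188 [-2.40256171 -1.60316584 -0.23953772] [-218.47977591 -383.77256465  182.28567943]
```

View pics/w2.png

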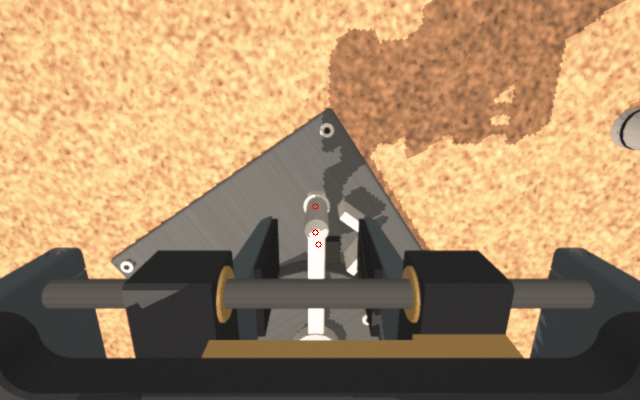

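View pics/t2.png

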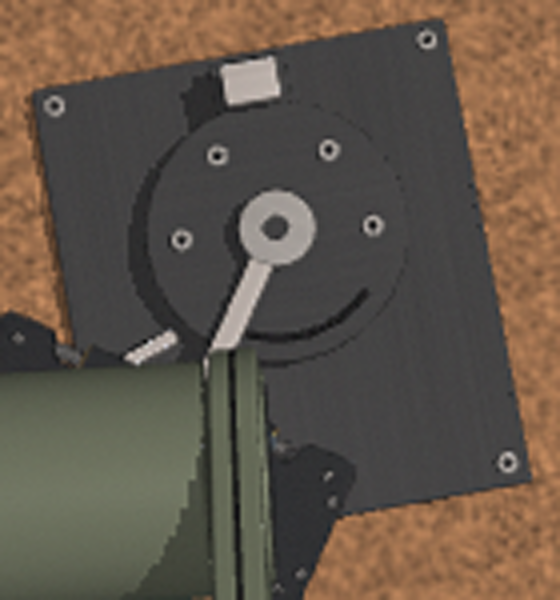

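The projected post top (315,232) and base (316,206) fall on the post in the image. So the estimate holds, and the TCP is about 2 mm off along x. Lowering and closing to a 26 mm cage around the post.

```bash
python3 -m pendant '[[[45,-2,20,0,0],[45,0,20,0,0],[45,0,18,0,0],[26,0,0,0,0],[26,0,0,0,0],[26,0,0,0,0],[26,0,0,0,0],[26,0,0,0,0]]]'
```

```text
time_s: 3.22
tcp_pos: [449.2, 47.8, 57.2]
orientation: [-90.1, -0.1, 67.4]
force: [-0.1, 0.6, -0.8]
width: 26.2
```

```bash
python3 -m pendant '[[[26,-5,0,0,0],[26,-7,0,-0.2,-0.05],[26,-7,0,-0.2,-0.05],[26,-7,0,-0.2,-0.05],[26,-7,0,-0.2,-0.05],[26,-7,0,-0.2,-0.05],[26,-7,0,-0.2,-0.05],[26,-7,0,-0.2,-0.05],[26,0,0,0,0],[26,0,0,0,0]]]'
```

```text
time_s: 4.05
tcp_pos: [437.7, -4.3, 56.8]
orientation: [-90.3, -0.1, 87.3]
force: [3.3, 3.5, -0.2]
width: 26.0
```

```bash
python3 -m pendant '[[[26,-7,0,-0.2,-0.05],[26,-7,0,-0.2,-0.05],[26,-7,0,-0.2,-0.05],[26,-7,0,-0.2,-0.05],[26,-7,0,-0.2,-0.05],[26,-7,0,-0.2,-0.05],[26,0,0,0,0],[26,0,0,0,0]]]'
cat > a.py <<'E'
from h import *
s=ctrl.sense();p=s["tcp_pos"];y=np.radians(s["orientation"][2]);f=s["force"]
d=p[:2]-[578.3,-5]
print("t",s["time_s"],"r %.1f ang %.3f"%(np.hypot(*d),np.arctan2(d[1],d[0])%(2*np.pi)-np.radians(157.3)),"yawturn %.3f"%(y-np.radians(67.3)),"Ftan %.1f Frad %.1f"%(f[0]*np.cos(y)+f[1]*np.sin(y),-f[0]*np.sin(y)+f[1]*np.cos(y)))
E
python3 a.py
```

```text
time_s: 4.72
tcp_pos: [441.4, -45.4, 56.5]
orientation: [-90.2, -0.1, 104.4]
force: [3.7, 6.6, 1.0]
width: 25.6
t 4.7167 r 142.8 ang 0.683 yawturn 0.648 Ftan 5.5 Frad -5.2
```

```bash
python3 -m pendant '[[[26,-3,0,-1.2,-0.02],[26,-3,0,-1.2,-0.02],[26,-3,0,-0.5,-0.02],[26,0,0,0,0],[26,0,0,0,0]]]'; python3 a.py
python3 -m pendant '[[[26,-1.5,0,-0.3,-0.01],[26,-1.5,0,-0.2,-0.01],[26,0,0,0,0]]]'; python3 a.py
```

```text
time_s: 5.13
tcp_pos: [443.9, -53.0, 56.2]
orientation: [-89.9, -0.2, 107.9]
force: [-2.7, 6.4, 4.6]
width: 25.6
t 5.1333 r 142.7 ang 0.739 yawturn 0.709 Ftan 6.9 Frad 0.6
time_s: 5.38
tcp_pos: [444.8, -55.6, 56.1]
orientation: [-89.8, -0.2, 109.1]
force: [-4.1, 4.5, 5.1]
width: 26.2
t 5.3833 r 142.7 ang 0.759 yawturn 0.730 Ftan 5.6 Frad 2.4
```

```bash
python3 -m pendant '[[[26,-1.5,0,-0.2,-0.01],[26,-1.5,0,-0.1,-0.01],[26,0,0,0,0]]]'; python3 a.py
```

```text
time_s: 5.63
tcp_pos: [445.9, -58.3, 56.1]
orientation: [-89.8, -0.2, 110.3]
force: [-3.7, 6.1, 5.3]
width: 26.0
t 5.6333 r 142.7 ang 0.779 yawturn 0.750 Ftan 7.0 Frad 1.4
```

```bash
python3 -m pendant '[[[26,-1.5,0,-0.1,-0.01],[26,-1.5,0,-0.1,-0.01],[26,0,0,0,0]]]'; python3 a.py
```

```text
time_s: 5.88
tcp_pos: [447.1, -61.0, 56.1]
orientation: [-89.8, -0.2, 111.4]
force: [-3.4, 5.0, 6.1]
width: 26.0
t 5.8833 r 142.7 ang 0.799 yawturn 0.770 Ftan 5.9 Frad 1.3
```

```bash
python3 -m pendant '[[[26,-1.5,-1,-0.2,-0.01],[26,-1.5,0,-0.1,-0.01],[26,0,0,0,0]]]'; python3 a.py
```

```text
time_s: 6.13
tcp_pos: [448.1, -63.5, 56.4]
orientation: [-89.8, -0.3, 112.5]
force: [-2.5, 5.2, 0.2]
width: 26.3
t 6.1333 r 142.7 ang 0.819 yawturn 0.790 Ftan 5.8 Frad 0.3
```

```bash
python3 -m pendant '[[[26,-1.5,0,-0.2,-0.01],[26,-1.5,0,-0.1,-0.01],[26,0,0,0,0]]]'; python3 a.py
```

```text
time_s: 6.38
tcp_pos: [449.4, -66.1, 56.4]
orientation: [-89.7, -0.3, 113.7]
force: [-3.7, 5.6, 0.3]
width: 25.8
t 6.3833 r 142.7 ang 0.839 yawturn 0.810 Ftan 6.6 Frad 1.1
```

```bash
python3 -m pendant '[[[26,-1.5,0,-0.2,-0.01],[26,-1.5,0,-0.1,-0.01],[26,0,0,0,0]]]'; python3 a.py
```

```text
time_s: 6.63
tcp_pos: [450.6, -68.7, 56.4]
orientation: [-89.7, -0.3, 114.9]
force: [-4.2, 5.7, 1.0]
width: 26.1
t 6.6333 r 142.7 ang 0.859 yawturn 0.830 Ftan 6.9 Frad 1.4
```

```bash
python3 -m pendant '[[[26,-1.5,0,-0.2,-0.01],[26,-1.5,0,-0.1,-0.01],[26,0,0,0,0]]]'; python3 a.py
```

```text
time_s: 6.88
tcp_pos: [452.0, -71.3, 56.4]
orientation: [-89.7, -0.3, 116.0]
force: [-3.8, 5.1, 2.4]
width: 26.2
t 6.8833 r 142.7 ang 0.879 yawturn 0.850 Ftan 6.2 Frad 1.1
```

```bash
python3 -m pendant '[[[26,-1.5,0,-0.2,-0.01],[26,-1.5,0,-0.2,-0.01],[26,0,0,0,0]]]'; python3 a.py
```

```text
time_s: 7.13
tcp_pos: [453.3, -73.8, 56.4]
orientation: [-89.7, -0.4, 117.2]
force: [-4.6, 5.1, 3.3]
width: 25.8
t 7.1333 r 142.7 ang 0.900 yawturn 0.870 Ftan 6.7 Frad 1.8
```

```bash
python3 -m pendant '[[[26,-1.5,0,-0.2,-0.01],[26,-1.5,0,-0.2,-0.01],[26,0,0,0,0]]]'; python3 a.py
```

```text
time_s: 7.38
tcp_pos: [454.8, -76.4, 56.3]
orientation: [-89.6, -0.4, 118.3]
force: [-5.8, 4.7, 2.3]
width: 26.1
t 7.3833 r 142.7 ang 0.920 yawturn 0.890 Ftan 6.9 Frad 2.9
```

```bash
python3 -m pendant '[[[26,-1.5,0,-0.2,-0.01],[26,-1.5,0,-0.2,-0.01],[26,0,0,0,0]]]'; python3 a.py
```

```text
time_s: 7.63
tcp_pos: [456.2, -78.9, 56.3]
orientation: [-89.6, -0.4, 119.5]
force: [-7.0, 5.0, 3.9]
width: 26.3
t 7.6333 r 142.7 ang 0.940 yawturn 0.910 Ftan 7.8 Frad 3.6
```

```bash
python3 -m pendant '[[[26,-1.5,0,0,-0.01],[26,-1.5,0,0,-0.01],[26,0,0,0,0]]]'; python3 a.py
```

```text
time_s: 7.88
tcp_pos: [457.8, -81.4, 56.3]
orientation: [-89.6, -0.4, 120.6]
force: [-6.3, 4.1, 2.7]
width: 26.1
t 7.8833 r 142.7 ang 0.961 yawturn 0.930 Ftan 6.8 Frad 3.4
```

```bash
python3 -m pendant '[[[26,-1.5,-0.3,0,-0.01],[26,-1.5,-0.3,0,-0.01],[26,0,0,0,0]]]'; python3 a.py
```

```text
time_s: 8.13
tcp_pos: [459.4, -83.8, 56.4]
orientation: [-89.7, -0.4, 121.7]
force: [-5.0, 4.6, -1.4]
width: 26.4
t 8.1333 r 142.7 ang 0.981 yawturn 0.950 Ftan 6.5 Frad 1.9
```

```bash
python3 -m pendant '[[[26,-1.5,0,0,-0.01],[26,-1.5,0,0,-0.01],[26,0,0,0,0]]]'; python3 a.py
```

```text
time_s: 8.38
tcp_pos: [461.1, -86.3, 56.4]
orientation: [-89.7, -0.4, 122.9]
force: [-5.3, 4.1, -1.8]
width: 26.1
t 8.3833 r 142.7 ang 1.003 yawturn 0.970 Ftan 6.3 Frad 2.2
```

```bash
python3 -m pendant '[[[26,-1.5,0,-0.2,-0.01],[26,-1.5,0,-0.2,-0.01],[26,0,0,0,0]]]'; python3 a.py
```

```text
time_s: 8.63
tcp_pos: [462.9, -88.8, 56.4]
orientation: [-89.6, -0.4, 124.1]
force: [-5.2, 3.0, -0.7]
width: 26.1
t 8.6333 r 142.7 ang 1.024 yawturn 0.991 Ftan 5.4 Frad 2.7
```

```bash
python3 -m pendant '[[[26,-1.5,0,-0.2,-0.01],[26,-1,0,-0.1,-0.01],[26,0,0,0,0]]]'; python3 a.py
```

```text
time_s: 8.88
tcp_pos: [464.2, -90.6, 56.4]
orientation: [-89.6, -0.5, 125.2]
force: [-5.3, 4.3, -1.1]
width: 26.3
t 8.8833 r 142.6 ang 1.040 yawturn 1.010 Ftan 6.6 Frad 1.9
```

```bash
python3 -m pendant '[[[26,-1.5,0,-0.2,-0.01],[26,-1,0,-0.1,-0.01],[26,0,0,0,0]]]'; python3 a.py
```

```text
time_s: 9.13
tcp_pos: [465.7, -92.4, 56.4]
orientation: [-89.6, -0.5, 126.3]
force: [-5.9, 4.7, -0.1]
width: 25.8
t 9.1333 r 142.5 ang 1.056 yawturn 1.031 Ftan 7.2 Frad 2.0
```

```bash
python3 -m pendant '[[[26,-1.5,0,-0.2,-0.01],[26,-1,0,-0.1,-0.01],[26,0,0,0,0]]]'; python3 a.py
```

```text
time_s: 9.38
tcp_pos: [467.2, -94.3, 56.3]
orientation: [-89.6, -0.5, 127.5]
force: [-6.3, 4.6, -0.1]
width: 26.0
t 9.3833 r 142.5 ang 1.073 yawturn 1.051 Ftan 7.5 Frad 2.2
```

```bash
python3 -m pendant '[[[26,-1.2,0,-0.2,-0.01],[26,-1,0,-0.1,-0.01],[26,0,0,0,0]]]'; python3 a.py
```

```text
time_s: 9.63
tcp_pos: [468.3, -95.4, 56.3]
orientation: [-89.6, -0.6, 128.6]
force: [-7.5, 6.1, 1.1]
width: 25.7
t 9.6333 r 142.4 ang 1.084 yawturn 1.070 Ftan 9.5 Frad 2.0
```

The force jumped to 9.5 N and the tool moved less than commanded, so the arm has met the stop and passed the catch. Easing back.

```bash
python3 -m pendant '[[[26,1.5,0,0,0],[26,1.5,0,0,0],[26,1.5,0,0,0],[26,0,0,0,0]]]'; python3 a.py
python3 -m pendant '[[[26,1.5,0,0,0],[26,1.5,0,0,0],[26,1.5,0,0,0],[26,0,0,0,0]]]'; python3 a.py
```

```text
time_s: 9.97
tcp_pos: [466.0, -92.0, 56.4]
orientation: [-89.7, -0.5, 128.6]
force: [-6.8, 4.2, -2.0]
width: 25.9
t 9.9667 r 142.0 ang 1.055 yawturn 1.070 Ftan 7.5 Frad 2.7
time_s: 10.3
tcp_pos: [464.4, -89.2, 56.5]
orientation: [-89.7, -0.4, 128.7]
force: [-5.9, 2.3, -3.2]
width: 25.7
t 10.3 r 141.7 ang 1.032 yawturn 1.071 Ftan 5.5 Frad 3.2
```

```bash
python3 -m pendant '[[[26,1,0,0,0],[26,1,0,0,0],[26,0,0,0,0],[26,0,0,0,0]]]'; python3 a.py
python3 -m pendant '[[[26,1,0,0,0],[26,1,0,0,0],[26,0,0,0,0],[26,0,0,0,0]]]'; python3 a.py
```

```text
time_s: 10.63
tcp_pos: [465.4, -88.4, 57.2]
orientation: [-89.9, -0.2, 128.7]
force: [-4.5, 2.1, -1.6]
width: 25.9
t 10.6333 r 140.3 ang 1.032 yawturn 1.071 Ftan 4.4 Frad 2.2
time_s: 10.97
tcp_pos: [465.9, -87.2, 57.6]
orientation: [-90.0, 0.0, 128.7]
force: [-3.9, 1.4, -0.8]
width: 25.9
t 10.9667 r 139.3 ang 1.027 yawturn 1.071 Ftan 3.5 Frad 2.2
```

```bash
python3 -m pendant '[[[26,1.5,0,0,0],[26,1.5,0,0,0],[26,1,0,0,0],[26,0,0,0,0]]]'; python3 a.py
python3 -m pendant '[[[26,1,0,0,0],[26,0,0,0,0],[26,0,0,0,0],[26,0,0,0,0]]]'; python3 a.py
```

```text
time_s: 11.3
tcp_pos: [464.5, -84.2, 58.1]
orientation: [-90.1, 0.1, 128.7]
force: [0.4, -0.1, 1.2]
width: 25.7
t 11.3 r 138.6 ang 1.004 yawturn 1.072 Ftan -0.3 Frad -0.2
time_s: 11.63
tcp_pos: [462.9, -83.3, 57.6]
orientation: [-90.0, 0.0, 128.7]
force: [-0.1, 1.3, -1.0]
width: 26.0
t 11.6333 r 139.4 ang 0.992 yawturn 1.071 Ftan 1.1 Frad -0.8
```

Force is about zero with the tool backed off, so the catch is holding. Opening, lifting off, and looking from above.

```bash
python3 -m pendant '[[[45,0,0,0,0],[45,0,0,0,0],[45,0,0,0,0],[45,0,-20,0,0],[45,0,-30,0,0],[45,0,-30,0,0],[45,0,-30,0,0],[45,0,-20,0,0],[45,0,0,0,0]]]'; python3 a.py
python3 - <<'E'
from h import *
c=ctrl.camera("scene");cv2.imwrite("pics/s3.png",cv2.resize(c["pixels"][100:280,180:460,::-1],None,fx=2.8,fy=2.8,interpolation=cv2.INTER_CUBIC))
E
```

```text
time_s: 12.38
tcp_pos: [465.4, -83.8, 192.0]
orientation: [-90.4, 0.4, 128.7]
force: [0.6, 0.3, 0.2]
width: 45.0
t 12.3833 r 137.7 ang 1.006 yawturn 1.071 Ftan -0.2 Frad -0.6
```

View pics/s3.png

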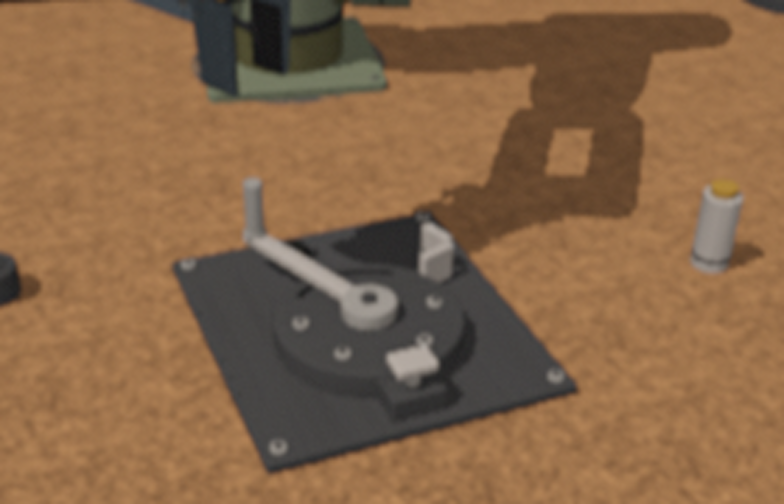

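The scene view shows the arm held back with the post at (253,210), clear of the nest. Going to the barrel.

```bash
python3 -m pendant '[[[65,0,0,0,0.12],[65,0,0,0,0.12],[65,0,0,0,0.12],[65,0,0,0,0.12],[65,0,0,0,0.12],[65,0,0,0,0.12],[65,0,0,0,0.12],[65,0,0,0,0]]]'
python3 -m pendant '[[[65,33.7,0,2.2,0],[65,33.7,0,2.2,0],[65,33.7,0,2.2,0],[65,33.7,0,2.2,0],[65,33.7,0,2.2,0],[65,33.7,0,2.2,0],[65,33.7,0,2.2,0],[65,33.7,0,2.2,0],[65,33.7,0,2.2,0],[65,33.7,0,2.2,0]]]'
python3 -m pendant '[[[65,33.7,0,2.2,0],[65,33.7,0,2.2,0],[65,0,0,0,0],[65,0,0,0,0],[65,0,0,0,0]]]'
python3 - <<'E'
from h import *
c=ctrl.camera("top");s=ctrl.sense();print(s["tcp_pos"],s["orientation"])
im=c["pixels"]
cv2.imwrite("pics/t4.png",cv2.resize(im[140:290,245:385,::-1],None,fx=4,fy=4,interpolation=cv2.INTER_CUBIC))
c=ctrl.camera("wrist");im=c["pixels"][:,:,::-1].copy()
for p in([503.8,319.1,80],[503.8,319.1,0]):
    q=proj(c,p)[0];cv2.circle(im,(int(q[0]),int(q[1])),3,(0,0,255),1)
cv2.imwrite("pics/w4.png",im)
E
```

```text
time_s: 13.1
tcp_pos: [461.7, -83.0, 185.9]
orientation: [-89.8, -0.0, 80.4]
force: [0.7, -0.8, -0.8]
width: 64.9
time_s: 13.93
tcp_pos: [495.5, 254.3, 186.3]
orientation: [-89.9, 0.1, 80.8]
force: [-0.3, 0.2, 1.0]
width: 65.1
time_s: 14.35
tcp_pos: [502.3, 319.2, 186.4]
orientation: [-89.9, 0.1, 80.7]
force: [-0.2, 0.6, -0.1]
width: 65.0
[502.46223564 318.80267187 186.74975611] [-89.92452288   0.09838809  80.60516271]
```

View pics/t4.png

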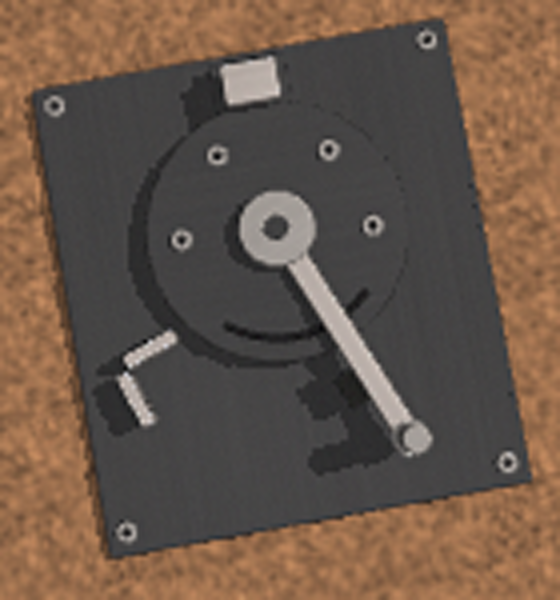

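View pics/w4.png

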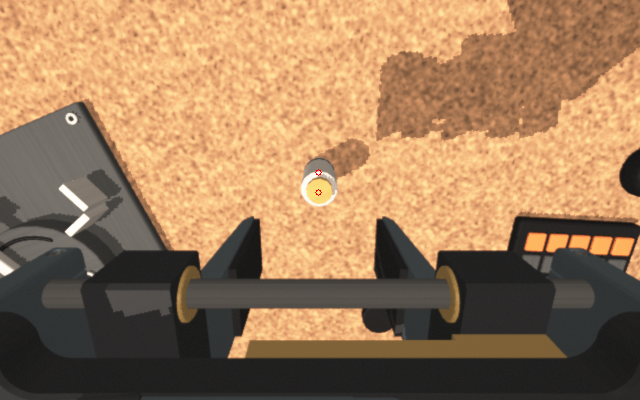

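The top view shows the arm on the catch (post at (416,438)) with the nest open. In the wrist view the projected barrel axis lands on the barrel at (318,192). Lowering and gripping.

```bash
python3 -m pendant '[[[65,0,30,-1.2,0],[65,0,30,0,0],[65,0,30,0,0],[65,0,30,0,0],[65,0,24.5,0,0],[65,0,0,0,0],[65,0,0,0,0]]]'
python3 -m pendant '[[[30,0,0,0,0],[30,0,0,0,0],[30,0,0,0,0],[30,0,0,0,0],[30,0,0,0,0],[30,0,0,0,0]]]'
```

```text
time_s: 15.03
tcp_pos: [503.7, 318.4, 42.6]
orientation: [-89.9, 0.1, 80.5]
force: [-0.1, 0.8, 1.3]
width: 65.0
time_s: 15.53
tcp_pos: [504.5, 320.0, 44.0]
orientation: [-90.1, -0.0, 80.6]
force: [-0.6, -0.6, 3.4]
width: 32.9
```

```bash
python3 -m pendant '[[[30,0,-8,0,0],[30,0,-15,0,0],[30,0,-20,0,0],[30,0,-20,0,0],[30,0,-10,0,0],[30,0,0,0,0]]]'
python3 -m pendant '[[[30,-14,0,-1.5,0],[30,-24,0,-2.6,0],[30,-30,0,-3.3,0],[30,-34,0,-3.7,0],[30,-34,0,-3.7,0],[30,-34,0,-3.7,0],[30,-34,0,-3.7,0],[30,-30,0,-3.3,0],[30,-22,0,-2.5,0],[30,-12,0,-1.4,0]]]'
python3 -m pendant '[[[30,0,0,0,0],[30,0,0,0,0],[30,0,0,0,0]]]'
python3 - <<'E'
from h import *
s=ctrl.sense();print(s["tcp_pos"],s["orientation"],s["force"])
c=ctrl.camera("wrist");im=c["pixels"][:,:,::-1].copy()
for p in([490.3,54.4,12],[490.3,54.4,45]):
    q=proj(c,p)[0];cv2.circle(im,(int(q[0]),int(q[1])),3,(0,0,255),1)
cv2.imwrite("pics/w5.png",im)
c=ctrl.camera("scene");cv2.imwrite("pics/s5.png",cv2.resize(c["pixels"][100:280,180:460,::-1],None,fx=2.8,fy=2.8,interpolation=cv2.INTER_CUBIC))
E
```

```text
time_s: 16.03
tcp_pos: [505.5, 320.7, 118.7]
orientation: [-90.2, -0.2, 80.6]
force: [-0.2, 0.8, -2.0]
width: 33.3
time_s: 16.87
tcp_pos: [487.1, 47.7, 114.7]
orientation: [-89.8, 0.1, 80.4]
force: [0.7, -0.0, -1.8]
width: 33.7
time_s: 17.12
tcp_pos: [489.0, 51.4, 115.6]
orientation: [-90.0, -0.0, 80.6]
force: [1.1, -0.0, -1.2]
width: 33.7
[489.03681148  51.37102031 115.64531034] [-8.99581343e+01 -2.58824138e-02  8.05762390e+01] [ 1.11870654 -0.03345949 -1.17650852]
```

View pics/w5.png

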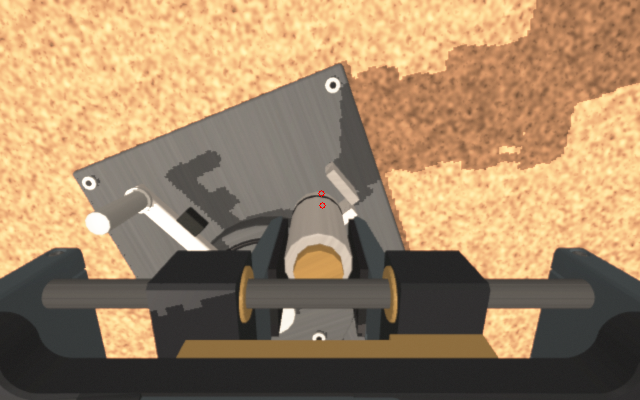

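View pics/s5.png

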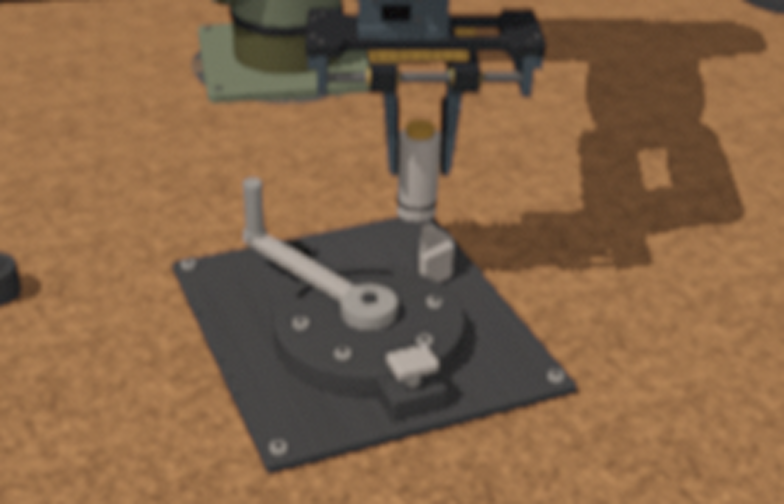

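```bash
python3 -m pendant '[[[30,-1.2,10,0,0],[30,0,20,0,0],[30,0,18,0,0],[30,0,6,0,0],[30,0,0,0,0],[30,0,0,0,0]]]'
python3 -m pendant '[[[30,0,2,0,0],[30,0,2,0,0],[30,0,0,0,0]]]'
```

```text
time_s: 17.72
tcp_pos: [489.3, 50.1, 62.2]
orientation: [-90.0, -0.0, 80.6]
force: [0.3, -0.2, -1.0]
width: 33.8
time_s: 17.97
tcp_pos: [489.3, 49.6, 58.4]
orientation: [-90.1, -0.0, 80.6]
force: [0.3, -0.7, -1.4]
width: 33.4
```

```bash
python3 -m pendant '[[[30,0,1.5,0,0],[30,0,0,0,0],[30,0,0,0,0]]]'
```

```text
time_s: 18.22
tcp_pos: [489.1, 49.4, 56.7]
orientation: [-90.0, -0.0, 80.6]
force: [0.5, -0.3, -1.2]
width: 33.4
```

```bash
python3 -m pendant '[[[30,0,1,0,0],[30,0,0,0,0],[30,0,0,0,0]]]'; python3 -m pendant '[[[30,0,1,0,0],[30,0,0,0,0],[30,0,0,0,0]]]'
```

```text
time_s: 18.47
tcp_pos: [489.3, 49.4, 56.0]
orientation: [-90.0, -0.0, 80.6]
force: [-1.1, -1.1, 3.2]
width: 33.5
time_s: 18.72
tcp_pos: [489.4, 49.4, 55.9]
orientation: [-90.1, -0.0, 80.6]
force: [-2.6, -0.3, 11.2]
width: 33.5
```

Contact with the plate. Easing off, releasing and lifting.

```bash
python3 -m pendant '[[[30,0,-1,0,0],[30,0,0,0,0],[60,0,0,0,0],[60,0,0,0,0],[60,0,0,0,0],[60,0,0,0,0],[60,0,0,0,0]]]'
python3 -m pendant '[[[60,0,-10,0,0],[60,0,-20,0,0],[60,0,-30,0,0],[60,0,-30,0,0],[60,0,-30,0,0],[60,0,-10,0,0],[60,0,0,0,0]]]'
python3 - <<'E'
from h import *
c=ctrl.camera("scene");cv2.imwrite("pics/s6.png",cv2.resize(c["pixels"][100:280,180:460,::-1],None,fx=2.8,fy=2.8,interpolation=cv2.INTER_CUBIC))
E
```

```text
time_s: 19.3
tcp_pos: [488.9, 49.5, 55.3]
orientation: [-90.0, -0.0, 80.6]
force: [0.8, -0.7, -0.6]
width: 59.6
time_s: 19.88
tcp_pos: [490.7, 49.6, 188.1]
orientation: [-90.3, -0.1, 80.6]
force: [0.5, -0.0, -0.3]
width: 60.3
```

View pics/s6.png

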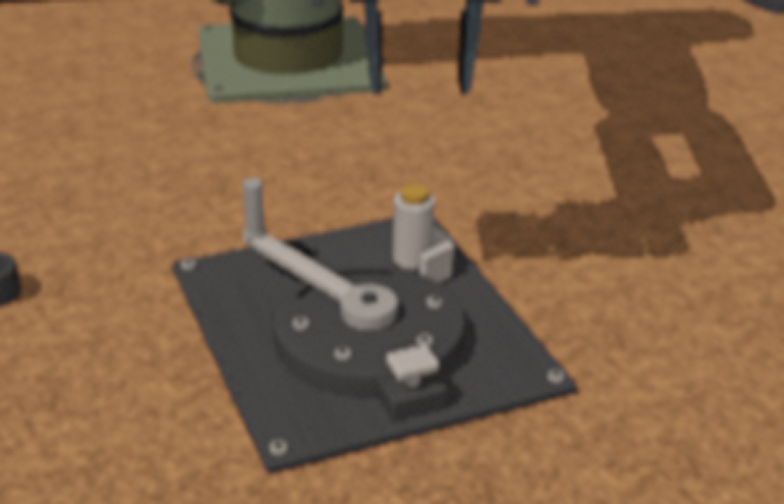

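The scene view shows the barrel standing upright in the nest at (414,230), with the arm still held back. Over to the trigger, closing the fingers on the way.

```bash
python3 -m pendant '[[[0,-1.1,0,-22,0],[0,-1.1,0,-22,0],[0,-1.1,0,-22,0],[0,-1.1,0,-22,0],[0,-1.1,0,-22,0],[0,-1.1,0,-22,0],[0,-1.1,0,-22,0],[0,-1.1,0,-22.7,0],[0,0,0,0,0],[0,0,0,0,0]]]'
python3 - <<'E'
from h import *
s=ctrl.sense();print(s["tcp_pos"],s["orientation"],s["width"])
c=ctrl.camera("top");im=c["pixels"]
cv2.imwrite("pics/t7.png",cv2.resize(im[140:290,245:385,::-1],None,fx=4,fy=4,interpolation=cv2.INTER_CUBIC))
h=cv2.cvtColor(im,cv2.COLOR_RGB2HSV)
m=((h[...,0]>18)&(h[...,0]<30)&(h[...,1]>100)&(h[...,2]>80)).astype(np.uint8);m[:140]=0;m[290:]=0
n,l,st,ce=cv2.connectedComponentsWithStats(m)
for i in range(1,n):
    if st[i,4]>8: print(st[i],ray(c,*ce[i],92))
c=ctrl.camera("wrist");im=c["pixels"][:,:,::-1].copy()
q=proj(c,[662,12,54])[0];cv2.circle(im,(int(q[0]),int(q[1])),3,(0,0,255),1)
cv2.imwrite("pics/w7.png",im)
E
```

```text
time_s: 20.77
tcp_pos: [661.2, 11.5, 182.0]
orientation: [-89.7, 0.0, 80.5]
force: [-0.7, 0.3, 1.0]
width: 0.6
[661.16300909  11.53634727 182.00502191] [-8.96813374e+01  4.40415808e-02  8.05297198e+01] 0.5902421011538544
```

View pics/t7.png

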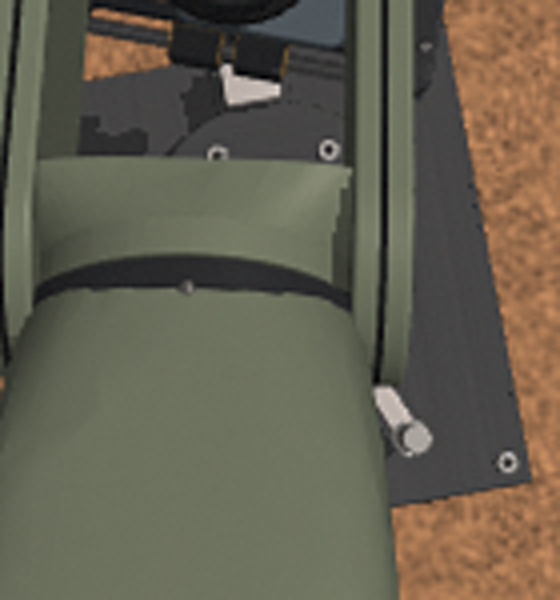

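View pics/w7.png

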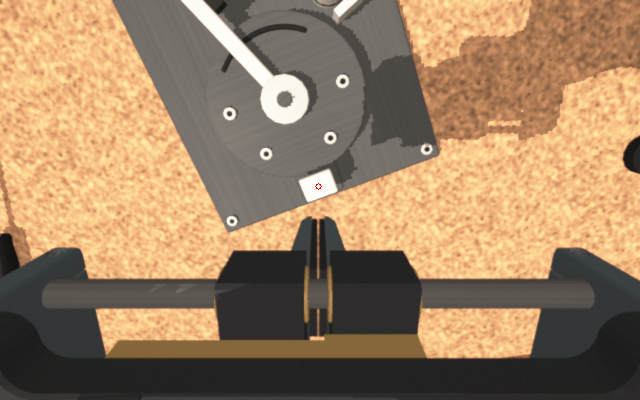

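The wrist view puts the trigger pad at (318,186), exactly where it projects. The robot arm hides the nest in the top view, so I'll check the barrel in the scene view before firing.

```bash
python3 - <<'E'
from h import *
c=ctrl.camera("scene");im=c["pixels"]
h=cv2.cvtColor(im,cv2.COLOR_RGB2HSV)
m=((h[...,0]>18)&(h[...,0]<30)&(h[...,1]>120)&(h[...,2]>100)).astype(np.uint8)
n,l,st,ce=cv2.connectedComponentsWithStats(m)
for i in range(1,n):
    if st[i,4]>8: print(st[i],ce[i],ray(c,*ce[i],92))
E
python3 -m pendant '[[[0,0,30,0,0],[0,0,30,0,0],[0,0,30,0,0],[0,0,25,0,0],[0,0,0,0,0],[0,0,0,0,0]]]'
```

```text
[317 123  44   5 147] [336.57142857 124.26530612] [249.0062916  126.67549909  92.        ]
[ 10 297  25  22 378] [ 21.80687831 307.12169312] [ 817.78455618 -490.14300482   92.        ]
time_s: 21.42
tcp_pos: [660.4, 12.0, 69.8]
orientation: [-89.8, 0.0, 80.6]
force: [0.9, 0.2, 0.2]
width: 0.4
```

```bash
python3 - <<'E'
from h import *
c=ctrl.camera("scene");im=c["pixels"]
cv2.imwrite("pics/s8.png",cv2.resize(im[60:260,200:440,::-1],None,fx=3.3,fy=2.9))
c=ctrl.camera("wrist");cv2.imwrite("pics/w8.png",c["pixels"][:,:,::-1])
E
```

```text
(no output)
```

View pics/s8.png

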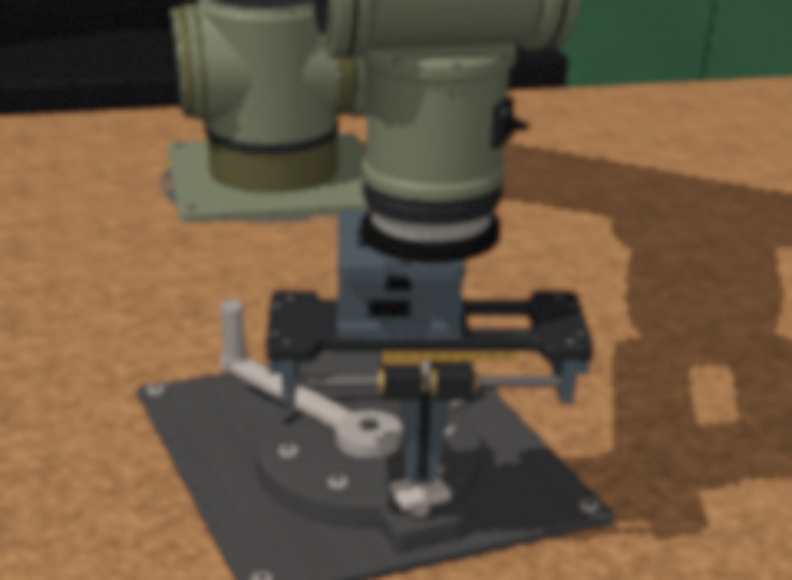

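View pics/w8.png

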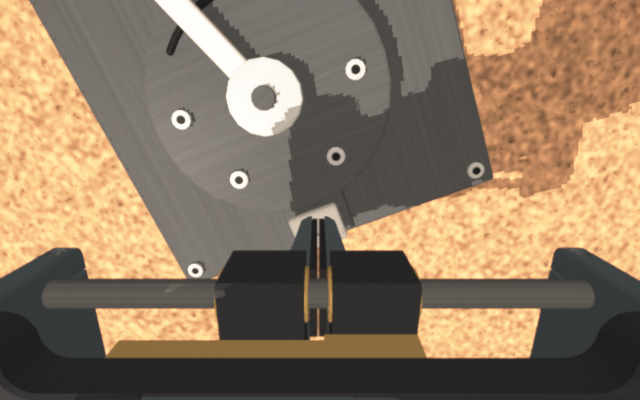

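```bash
python3 - <<'E'
from h import *
c=ctrl.camera("scene")
print(ray(c,(415.5)/2.8-.5+180,193.5/2.8-.5+100,92))
E
python3 -m pendant '[[[0,0,8,0,0],[0,0,4,0,0],[0,0,2,0,0],[0,0,2,0,0],[0,0,0,0,0]]]'
```

```text
[488.54387909  50.41135635  92.        ]
time_s: 21.98
tcp_pos: [661.7, 11.8, 54.1]
orientation: [-90.0, 0.0, 80.6]
force: [-0.5, -0.3, 0.4]
width: 0.5
```

The barrel measures (488.5, 50.4), about 4–5 mm short of home, as planned. Pressing 8 mm.

```bash
python3 -m pendant '[[[0,0,3,0,0],[0,0,3,0,0],[0,0,2,0,0],[0,0,0,0,0],[0,0,0,0,0]]]'
python3 - <<'E'
from h import *
c=ctrl.camera("wrist");cv2.imwrite("pics/w9.png",c["pixels"][:,:,::-1])
E
```

```text
time_s: 22.4
tcp_pos: [662.0, 11.8, 47.3]
orientation: [-90.0, -0.0, 80.6]
force: [-1.1, 0.3, 1.0]
width: 0.5
```

View pics/w9.png

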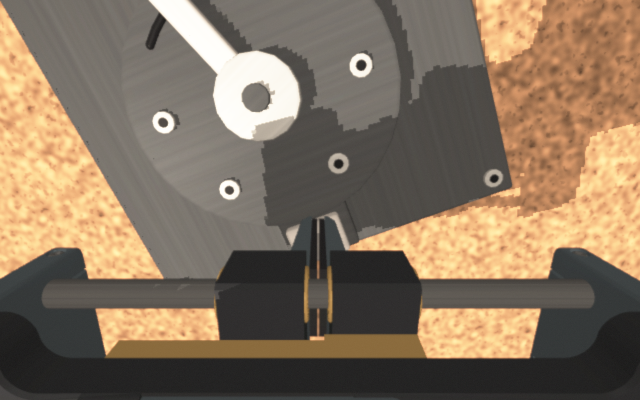

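The arm is still on the catch. Pressing a bit further in small steps.

```bash
python3 -m pendant '[[[0,0,1.5,0,0],[0,0,0,0,0],[0,0,0,0,0]]]'
python3 - <<'E'
from h import *
c=ctrl.camera("wrist");cv2.imwrite("pics/w10.png",c["pixels"][:250,:,::-1])
E
```

```text
time_s: 22.7
tcp_pos: [662.0, 11.8, 44.9]
orientation: [-90.0, -0.0, 80.6]
force: [0.0, -0.1, 2.9]
width: 0.5
```

View pics/w10.png

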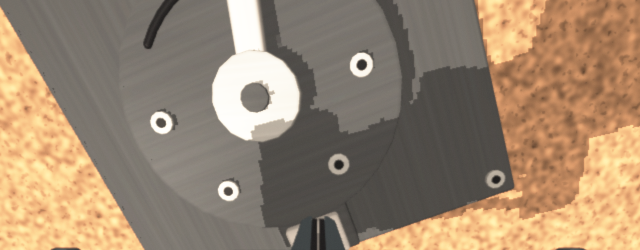

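The arm has been released and is swinging in (bar now near-vertical at (245,25)). Letting the trigger up and moving well away so the nest is visible.

```bash
python3 -m pendant '[[[0,0,-5,0,0],[0,0,-8,0,0],[0,0,-20,0,0],[0,0,-30,0,0],[0,0,-30,0,0],[0,0,-40,0,0],[0,0,0,0,0],[0,0,0,0,0],[0,0,0,0,0],[0,0,0,0,0]]]'
python3 -m pendant '[[[0,-28,0,0,0],[0,-28,0,0,0],[0,-28,0,0,0],[0,-28,0,0,0],[0,-28,0,0,0],[0,-28,0,0,0],[0,-28,0,0,0],[0,-28,0,0,0],[0,-28,0,0,0],[0,0,0,0,0]]]'
python3 -m pendant '[[[0,0,0,0,0],[0,0,0,0,0],[0,0,0,0,0],[0,0,0,0,0],[0,0,0,0,0]]]'
python3 - <<'E'
from h import *
c=ctrl.camera("top");im=c["pixels"]
cv2.imwrite("pics/t11.png",cv2.resize(im[140:290,245:385,::-1],None,fx=4,fy=4,interpolation=cv2.INTER_CUBIC))
s=ctrl.camera("scene")
cv2.imwrite("pics/s11.png",cv2.resize(s["pixels"][100:280,180:460,::-1],None,fx=2.8,fy=2.8,interpolation=cv2.INTER_CUBIC))
for nm,cc in(("top",c),("scene",s)):
    h=cv2.cvtColor(cc["pixels"],cv2.COLOR_RGB2HSV)
    m=((h[...,0]>18)&(h[...,0]<30)&(h[...,1]>110)&(h[...,2]>90)).astype(np.uint8);m[:140]=0;m[290:]=0
    n,l,st,ce=cv2.connectedComponentsWithStats(m)
    for i in range(1,n):
        if st[i,4]>8: print(nm,st[i],ray(cc,*ce[i],92))
E
```

```text
time_s: 23.58
tcp_pos: [660.8, 11.8, 176.6]
orientation: [-89.8, 0.0, 80.6]
force: [0.5, -0.1, -0.3]
width: 0.4
time_s: 24.42
tcp_pos: [618.6, -241.5, 176.0]
orientation: [-89.8, 0.1, 80.3]
force: [0.7, 0.1, -0.3]
width: 0.0
time_s: 24.83
tcp_pos: [620.7, -235.7, 177.9]
orientation: [-90.0, -0.0, 80.6]
force: [0.1, 0.4, 0.9]
width: 0.6
scene [326 166   9   6  42] [489.78406219  54.76033379  92.        ]
```

View pics/t11.png

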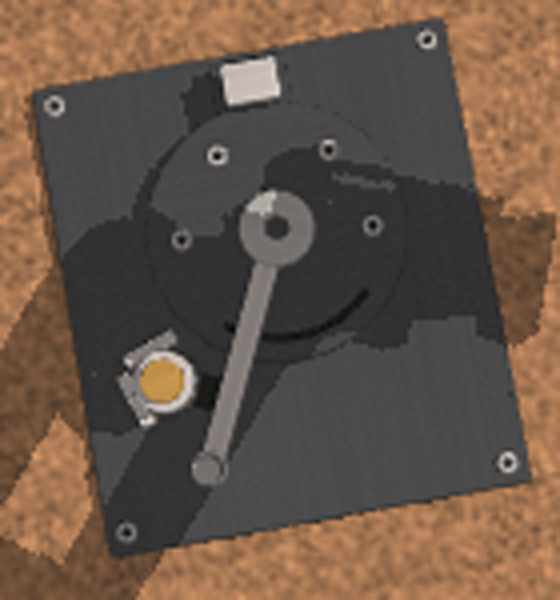

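View pics/s11.png

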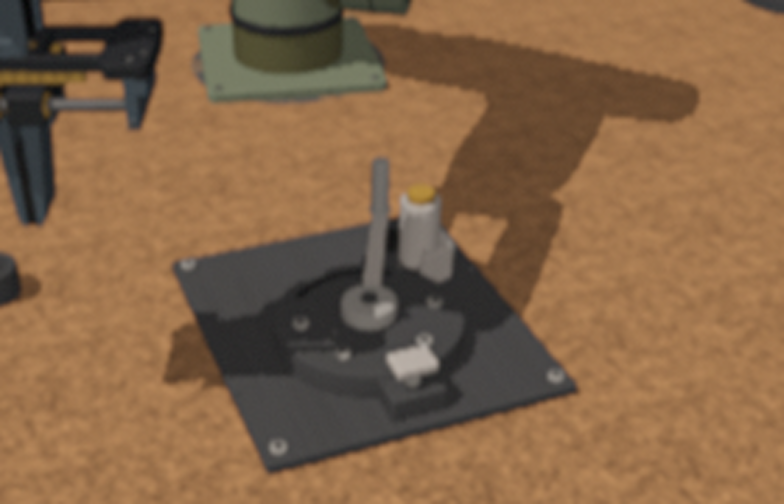

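```bash
python3 -m pendant '[[[0,0,0,0,0],[0,0,0,0,0],[0,0,0,0,0],[0,0,0,0,0],[0,0,0,0,0],[0,0,0,0,0],[0,0,0,0,0],[0,0,0,0,0]]]'
python3 - <<'E'
from h import *
c=ctrl.camera("top");im=c["pixels"]
p=ray(c,209.5/4-.5+245,468/4-.5+140,98);d=p[:2]-[578.0,-5.1]
print(p,np.hypot(*d),np.arctan2(d[1],d[0])-np.radians(157.2))
print("brass",ray(c,161.5/4-.5+245,381.5/4-.5+140,92),"rim",ray(c,165.5/4-.5+245,383/4-.5+140,84))
a=cv2.imread("pics/t11.png");b=cv2.resize(im[140:290,245:385,::-1],None,fx=4,fy=4,interpolation=cv2.INTER_CUBIC);print("diff",cv2.absdiff(a,b)[200:520,80:320].max())
E
```

```text
time_s: 25.6
tcp_pos: [620.5, -236.9, 178.0]
orientation: [-90.0, -0.0, 80.6]
force: [0.3, -0.0, -0.7]
width: 0.7
[444.10970933  27.64864347  98.        ] 137.8371632969197 0.15805167604080372
brass [489.46713176  54.94582842  92.        ] rim [488.80713579  53.32943632  84.        ]
diff 72
```

The arm reads about 0.158 rad, and the barrel is at about (489.6, 54.8) against a home point of about (490.3, 54.4). The robot is clear, so I'm handing in.

```bash
python3 -c "
from station import ctrl
print(ctrl.finish_job())"
```

```text
the job is handed in; nothing more can be done
None
```

The lens barrel is clamped in the V-nest and the job is handed in at about 25.6 s; no verdict came back.

**What I did**
- **Arm:** I drew it back by the post with the fingers caged loosely around it. The force dipped at the catch, then rose to about 9.5 N on the rubber stop, well short of the limit. I eased back until the force fell to about zero and let go, and the catch held.
- **Barrel:** I stood it in the nest about 4–5 mm short of home.
- **Trigger:** The first press of about 7 mm did not release the arm. About 2 mm more did, and I then let the trigger up and moved the robot clear.

**Last checks**
- **Barrel position:** the thread on top measured (489.8, 54.8) mm in the scene view and (489.5, 54.9) in the top view. My estimate of home is (490.3, 54.4), so it is within about 1 mm. The rim in the top view gave (488.8, 53.3), about 2 mm off.
- **Upright:** the barrel looked upright in both views.
- **Arm and trigger:** the arm measured about 0.158 rad, and the trigger pad looked back up.
- **Bystanders:** I never went near the adapter ring, screwdriver or lens cap. I did not re-measure where they are.
- **A check that disagreed:** two top pictures about 0.8 s apart still differed around the nest. I put this down to the robot's moving shadow but did not prove it, so the barrel being at rest is not directly confirmed.

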